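# Bleed the steam cleaner down after washing toys

## Task

The steam cleaner on the table is finished for the day and has to be bled down before anyone refills it. First set its flow lever (the one with the ball knob) to the half mark, upright, so that it will bleed gently; then flip the safety catch fully up, off the vent lever, and pull the vent lever with the crossbar all the way to the front, as far as it goes. It springs back if released, so finish with the vent lever still held fully pulled, and leave the toys and cleaning things where they stand.

Things in the scene. Friction and masses are not known exactly. Their poses are not given: they have to be found in the camera images.
- steam_cleaner: Steam cleaner, fixed: grey casing 340 x 360 mm, steel deck 160 mm up. Origin: centre of its underside. Its -x is front (facing the robot within 0.35 rad), +y left, z up; front, left etc. below mean these. Boiler, cap and gauge on the rear deck (up to 255 mm). Loose nozzles (36 and 30 mm tall) stand on the deck between the levers; a steam gun hangs on the right side, below the deck.
- flow_lever (a joint): Angle of the flow lever, rad: 0 = shut (leaning 0.6 rad back), 0.6 = half (upright, at the middle, widest mark of its black quadrant), 1.2 = full (leaning 0.6 rad to the front). Starts between 0.85 and 1.2. Stiff hinge (about 1.3 N at the knob): it stays where it is left.
- flow_knob (a point): Centre of the flow lever's black ball knob, 32 mm diameter, on an 8 mm steel stem, 120 mm from the hinge; 270 mm above the table when upright. It stands at the left of the deck.
- flow_pivot (a point): The flow lever's hinge: its axis runs along the machine's y, 150 mm above the table, inside a black quadrant (two cheeks of 50 mm radius, 38 mm wide overall, top at 200 mm) whose rims bear three white marks: shut, half, full.
- catch (a joint): Angle of the safety catch, rad: 0 = closed, 1.6 = flipped fully up (stop). Under 2 N at the paddle; stays where left. Closed, its level dark steel tongue (8 x 14 mm, 106 mm long, pointing left into a keeper) blocks the front of the vent lever's stem. Flipping swings the tongue up to upright, and the paddle from leaning 0.6 rad left of vertical to 1.0 rad right of vertical.
- catch_paddle (a point): Middle of the tip of the catch's thumb paddle: a dark steel plate 24 mm wide (along the machine's x), 6 mm thick, reaching 50 mm from the pivot axis to this point; on the front end of the catch's shaft, 45 mm in front of the tongue. Push it, or pinch and carry it, to the right to flip the catch. Free space on its left for 60 mm, above 195 mm height.
- catch_pivot (a point): Point on the catch's hinge axis in the plane of the paddle, 246 mm above the table. The axis runs along the machine's x, to the right of the vent lever.
- catch_tongue (a point): Free (left) end of the catch's tongue; when flipped it stands straight up above the pivot.
- vent_lever (a joint): Angle of the vent lever, rad: 0 = closed (leaning 0.3 rad to the back), 0.8 = fully pulled to the front against its stop (leaning 0.5 rad to the front). Spring return: about 3 N at the crossbar to start and 9 N at the stop. It can be pulled only after the catch is flipped.
- vent_bar (a point): Centre of the vent lever's crossbar: a round black bar, 18 mm diameter, 100 mm long along the machine's y, 115 mm from the hinge, about 300 mm above the table at rest and 291 mm when pulled. Its flat steel stem (8 mm thick, 18 mm wide) joins it in the middle, so each half has about 40 mm free to grip.
- vent_pivot (a point): The vent lever's hinge, 190 mm above the table; its axis runs along the machine's y.

How it is judged (in metres and radians):
On the way, in this order (a step that is already met when the one before it is completed fails the run):
1. the flow lever is set to the half mark (0.6 rad, within 0.13) while the catch is still closed and the vent lever at rest (value of joint flow_lever between 0.47 and 0.73 rad and value of joint catch below 0.3 rad and value of joint vent_lever below 0.12 rad), for 0.2 s.
2. the catch is flipped up (beyond 1.3 rad) while the vent lever is still at rest (value of joint catch above 1.3 rad and value of joint vent_lever below 0.15 rad), for 0.2 s.
3. the vent lever is pulled to the front, at least 0.68 of its 0.8 rad (value of joint vent_lever above 0.68 rad and value of joint catch above 1.2 rad), for 0.2 s.
At the end, for the whole second after the job is handed in: The robot is holding the vent lever pulled to the front by at least 0.68 of 0.8 rad with its own push or grip (over 1.5 N), the catch is flipped up beyond 1.2 rad, and the flow lever stands at the half mark (0.6 rad within 0.13) (all of step 3 and value of joint flow_lever between 0.47 and 0.73 rad and contact force between any of the fingers, the arm and vent_lever above 1.5 N); the arm keeps its last pose, push and grip.
It fails at once if a toy or cleaning thing is shoved or knocked over (moved more than 40 mm) (distance of any of brush_nozzle, jet_nozzle, toy_truck, stacking_toy, jug, descaler, scrub_brush from where it was at the start of the episode above 0.04 m).
It also fails if it takes over 51 s, if anything falls off the work surface, if the arm or the gripper's body presses on something with over 40 N, if the wrist force passes 120 N, or if a joint passes its speed limit or range.

## Robot

A 6-joint arm with a two-finger parallel gripper is mounted at the origin on the work surface. World frame = base frame: x ahead of the robot, y to its left, z up, the work surface at z = 0. Lengths are in m, angles in degrees, forces in N, time in s.
With the tool pointing down it reaches from about 0.4 to 0.825 m from the base axis. Payload 7 kg.
Tool frame: the origin (TCP) lies at the very end of the fingers, on their centre line; the grasp point (between the pads) lies 19 mm behind it; x points along the fingers, z is the direction in which the jaws open and shut, and the axes are right-handed (so a half turn about x gives the same grasp; the last joint's range is limited). The gripper opens to 88 mm and grips with 3 to 60 N. Pads are 19 mm wide; open, the fingers measure 130 mm over their backs; the gripper's body (78 mm by 193 mm) begins 47 mm behind the grasp point.
Start: joints at [-51.962, 20.546, 0.682, 0, -70.136, -16.507], TCP at [0.248, -0.628, 0.227] pointing down, gripper open.
Joint ranges: [-176.03, 176.03], [-82.01, 121.73], [-58.28, 71.71], [-173.87, 95.51], [-174.79, -0.11], [-173.66, 173.66]. Speed limits (degrees/s): [136.94, 136.94, 172.46, 180, 180, 180].

## Interface

Orientations are given as [roll, pitch, yaw] about the fixed x, y, z axes, in that order (R = Rz(yaw) Ry(pitch) Rx(roll)).
In Python, from plant import sensors, cams, workorder gives the robot as it stands. The module is installed in compiled form; this text tells all that it offers.
- The arm moves only by the shell command python3 -m handwheel 'ROWS' [OPENING] [FORCE]. ROWS is JSON, one flat list of numbers, 4 for each row, row after row: the shift along the tool's x, y, z in cm, then the turn about the tool's x in degrees. A call has exactly 10 rows; each row is the pose to reach, as a shift and turn from the pose commanded when the call began, along the tool's axes at that moment; what a row does not reach only later rows make up. A row lasts 1/8 s, in which the tool goes at most 62.5 mm and 10.7 degrees, less where a joint would pass 70% of its speed; a pose out of reach is approached as far as the arm can. A call with a gripper value outside its range is refused whole. OPENING is the finger opening in cm, from 0 to 8.76, set as the call begins (- or left out, the last holds). The fingers move at their own pace and stop on an object; FORCE is the grip in N (left out, the last holds). Time passes only in rows, so rows that repeat a pose let the fingers close, or fill a call up. It gives the time, the measured TCP pose, the force and the opening at its end, in the units of the state.
- sensors.get_state(): the state, without advancing time (a new reading comes with each control period).
- cams.capture(name): name is "side" or "top" or "wrist"; returns a dict with "image" (384x512x3 uint8, red, green, blue), "fov_y" (degrees; the focal length in pixels is half the picture's height over the tangent of half this angle, whatever the lens; pixels are square), "cx", "cy" (the principal point, pixels), "xyz" and "rotation" of the camera in the world. Camera axes: x right, y down, z forward; pixel columns grow to the right and rows downward; lengths in m; the calibration is good to about 2 mm. A picture is of the moment at which its call begins. There is no depth.
- workorder.close_job(): hands the job in, once; it reports no verdict.
The state is a dict: "time_s": time; "joints": joint angles; "qd": joint speeds; "joint_torque": joint torques, N m; "tcp_pos": TCP position; "eef_rot": TCP orientation; "contact_force": force on the tool from outside, world axes, zero at the start; "moment": the same for the moment, N m; "gripper_width": finger opening in m.
Only numpy, scipy, OpenCV 4.12 (cv2) and the standard library are available. Lean on these libraries where they do the work, as an engineer would, in place of code of your own. Each camera call takes 0.05 s, during which the arm holds its last target.

## Working session

There is one attempt and no reset: what is moved stays moved. The work goes in short steps, Python scripts to look and compute and a shell command to move; the robot and the scene stay as the last step left them, time stands still between calls to the robot, and variables do not carry over. Pictures are saved under pics/ and viewed, and the job is handed in when it is done.

```bash
mkdir -p pics; ls; cat > h.py <<'E'
import numpy as np, cv2
from plant import sensors, cams, workorder
def cap(name,fn):
    c=cams.capture(name); cv2.imwrite('pics/'+fn,cv2.cvtColor(c['image'],cv2.COLOR_RGB2BGR)); 
    return c
def K(c):
    f=c['image'].shape[0]/2/np.tan(np.radians(c['fov_y'])/2); return f,c['cx'],c['cy']
E
python3 - <<'E'
from h import *
import pickle
s=sensors.get_state(); print(s)
for n in ['side','top','wrist']:
    c=cap(n,n+'0.png'); pickle.dump(c,open(n+'0.pkl','wb')); print(n,{k:v for k,v in c.items() if k!='image'})
E
```

```text
pics
{'time_s': 0.0, 'joints': array([-5.19608030e+01,  2.05915505e+01,  6.34018083e-01, -1.93075103e-02,
       -7.01348529e+01, -1.65057867e+01]), 'qd': array([-0.01700392,  0.08500556, -0.09336244,  0.06287736, -0.05034095,
        0.00667312]), 'joint_torque': array([-1.57075365e-04, -5.82728863e+01,  2.93060786e+01,  6.99712381e+00,
        7.12120032e-03, -1.60877821e-04]), 'tcp_pos': array([ 0.24753904, -0.62745705,  0.22562579]), 'eef_rot': array([  5.39232765,  89.90584804, 116.91916238]), 'contact_force': array([ 0.28398939, -0.08478285, -0.06228452]), 'moment': array([ 0.0077794 , -0.01171512,  0.00739814]), 'gripper_width': 0.08767774373694215}
side {'fov_y': 47.76433407940014, 'cx': 251.3430173978883, 'cy': 188.03633349852043, 'xyz': array([0.3886779 , 0.4139323 , 0.66777785]), 'rotation': array([-137.86962873,    0.64779674, -155.11428656])}
top {'fov_y': 55.210249562958715, 'cx': 259.913321672236, 'cy': 195.72271493617512, 'xyz': array([0.49403249, 0.02897532, 0.81711397]), 'rotation': array([-171.41592837,   -0.3297399 ,  -90.99415404])}
wrist {'fov_y': 59.48084994247024, 'cx': 254.59646432416136, 'cy': 193.33374135294662, 'xyz': array([ 0.17845055, -0.65533703,  0.38505464]), 'rotation': array([ 1.64081514e+02, -1.14555373e-01,  1.11443696e+02])}
```

View pics/side0.png

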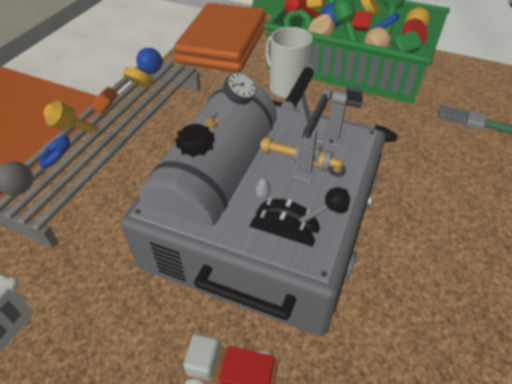

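View pics/top0.png

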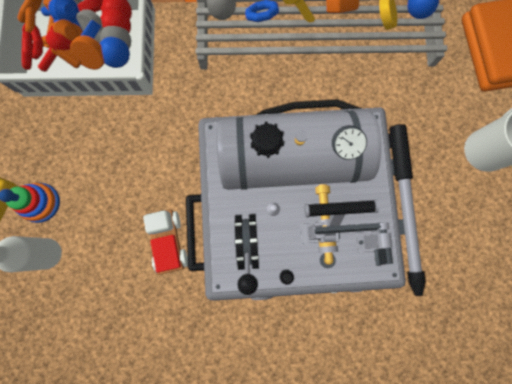

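View pics/wrist0.png

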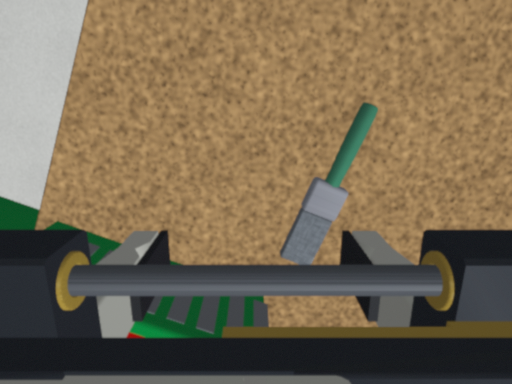

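```bash
python3 - <<'E'
import cv2
a=cv2.imread('pics/top0.png')[95:305,190:430]; cv2.imwrite('pics/topz.png',cv2.resize(a,None,fx=2.85,fy=2.85,interpolation=cv2.INTER_CUBIC))
a=cv2.imread('pics/side0.png')[60:280,190:420]; cv2.imwrite('pics/sidez.png',cv2.resize(a,None,fx=2.7,fy=2.7,interpolation=cv2.INTER_CUBIC))
E
```

```text
(no output)
```

View pics/topz.png

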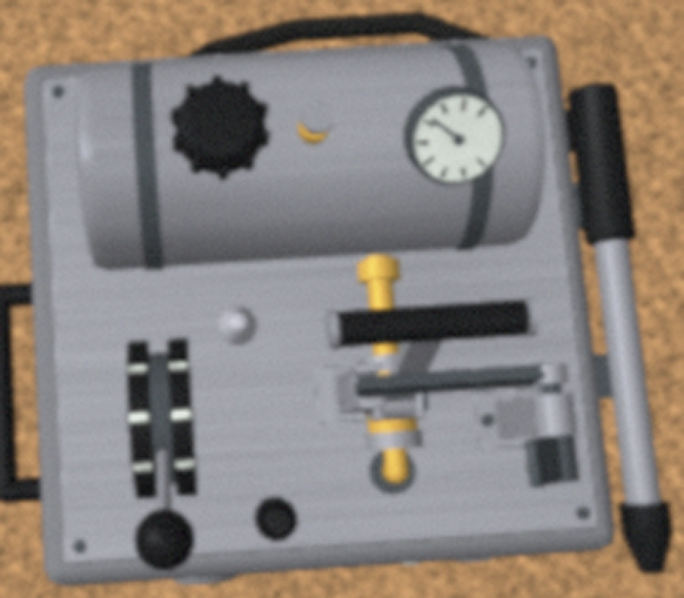

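View pics/sidez.png

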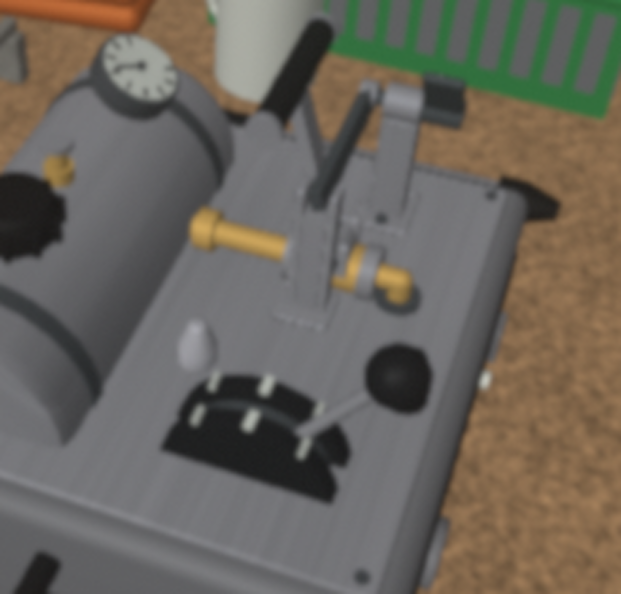

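```bash
cat >> h.py <<'E'
from scipy.spatial.transform import Rotation as R
def ray(c,u,v):
    f,cx,cy=K(c); d=R.from_euler('xyz',c['rotation'],degrees=True).as_matrix()@np.array([(u-cx)/f,(v-cy)/f,1]); return np.array(c['xyz']),d
def plane(c,u,v,z):
    o,d=ray(c,u,v); return o+d*(z-o[2])/d[2]
def tri(c1,p1,c2,p2):
    o1,d1=ray(c1,*p1);o2,d2=ray(c2,*p2); A=np.stack([d1,-d2],1); t=np.linalg.lstsq(A,o2-o1,rcond=None)[0]
    a=o1+d1*t[0];b=o2+d2*t[1]; return (a+b)/2,np.linalg.norm(a-b)
def proj(c,p):
    f,cx,cy=K(c); q=R.from_euler('xyz',c['rotation'],degrees=True).as_matrix().T@(np.asarray(p)-c['xyz']); return np.array([cx+f*q[0]/q[2],cy+f*q[1]/q[2]])
E
python3 - <<'E'
from h import *
import pickle
np.set_printoptions(precision=4,suppress=True)
t=pickle.load(open('top0.pkl','rb'));s=pickle.load(open('side0.pkl','rb'))
T=lambda u,v:(190+u/2.85,95+v/2.85)
S=lambda u,v:(190+u/2.7,60+v/2.7)
sc=[plane(t,*T(*p),.16) for p in [(58,91),(532,62),(583,513),(80,546)]]
for p in sc: print('screw',p)
print('centre',np.mean(sc,0))
e=sc[0]-sc[1]+sc[3]-sc[2]; e2=sc[0]-sc[3]+sc[1]-sc[2]
print('yaw',np.degrees(np.arctan2(-e[0],e[1])),np.degrees(np.arctan2(e2[1],e2[0])))
print('knob',tri(t,T(165,540),s,S(398,379)))
print('bar',tri(t,T(430,323),s,S(297,75)),plane(t,*T(430,323),.3))
print('bar ends',plane(t,*T(335,328),.3),plane(t,*T(529,318),.3))
print('half',plane(t,*T(160,414.5),.2))
print('tongue tip/right',plane(t,*T(358,384),.248),plane(t,*T(540,375),.248))
print('paddle plate corners', [plane(t,*T(*q),.28)[:2] for q in [(535,440),(572,438),(578,482),(530,485)]])
print('nozzles',plane(t,*T(277,518),.19),plane(t,*T(237,325),.19))
E
```

```text
screw [0.7241 0.1135 0.16  ]
screw [ 0.7392 -0.1979  0.16  ]
screw [ 0.4484 -0.2106  0.16  ]
screw [0.4342 0.0992 0.16  ]
centre [ 0.5865 -0.049   0.16  ]
yaw 2.7063531722597345 2.650762709891745
knob (array([0.4444, 0.0448, 0.247 ]), np.float64(9.925776638854934e-05))
bar (array([ 0.5509, -0.0898,  0.3014]), np.float64(0.0020165201948405833)) [ 0.552  -0.0899  0.3   ]
bar ends [ 0.5503 -0.0425  0.3   ] [ 0.5537 -0.1394  0.3   ]
half [0.512  0.0481 0.2   ]
tongue tip/right [ 0.5252 -0.061   0.248 ] [ 0.5284 -0.1603  0.248 ]
paddle plate corners [array([ 0.4935, -0.145 ]), array([ 0.4942, -0.1639]), array([ 0.4722, -0.1654]), array([ 0.4711, -0.141 ])]
nozzles [ 0.4508 -0.0195  0.19  ] [0.5651 0.0014 0.19  ]
```

```bash
python3 - <<'E'
import cv2
a=cv2.imread('pics/top0.png')[200:290,290:420]; cv2.imwrite('pics/topz2.png',cv2.resize(a,None,fx=6,fy=6,interpolation=cv2.INTER_CUBIC))
a=cv2.imread('pics/side0.png')[60:170,280:410]; cv2.imwrite('pics/sidez2.png',cv2.resize(a,None,fx=5,fy=5,interpolation=cv2.INTER_CUBIC))
E
```

```text
(no output)
```

View pics/topz2.png

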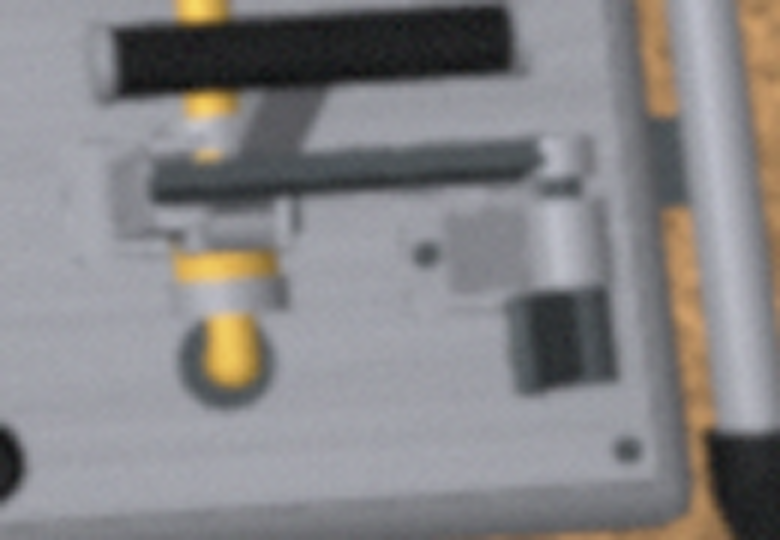

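View pics/sidez2.png

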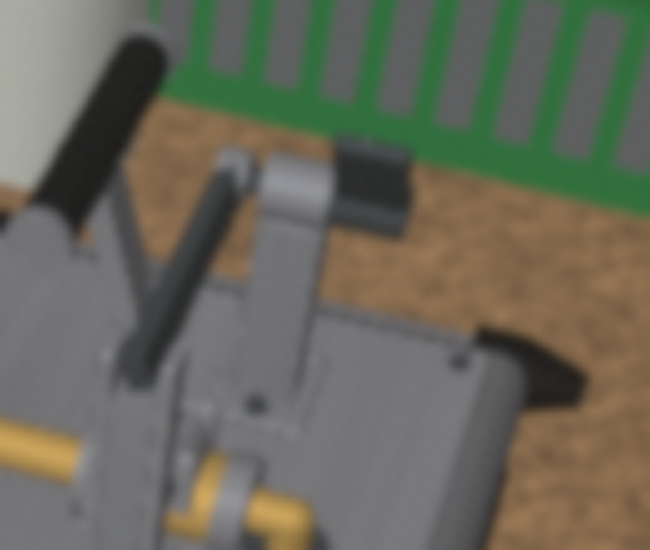

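```bash
cat >> h.py <<'E'
def go(x,y,z,jaw):
    """print tool-frame shift(cm) and turn(deg) to TCP x,y,z with jaw axis along world angle jaw"""
    s=sensors.get_state(); M=R.from_euler('xyz',s['eef_rot'],degrees=True).as_matrix()
    d=M.T@(np.array([x,y,z])-s['tcp_pos'])*100
    a=np.degrees(np.arctan2(M[1,2],M[0,2])); t=-(jaw-a); t=(t+90)%180-90  # tool x down: +turn lowers world yaw
    print('t',round(s['time_s'],2),'tcp',s['tcp_pos'].round(4),'jaw',a.round(1),'F',s['contact_force'].round(1),'w',round(s['gripper_width'],4),'j',s['joints'].round(0)); print('shift',d.round(2),'turn',t.round(1)); return M
E
python3 - <<'E'
from h import *
M=go(.444,.045,.40,2.7); print(M.round(2)); go(.444,.045,.237,2.7); go(.248,-.628,.4,2.7)
E
```

```text
t 0.15 tcp [ 0.2476 -0.6276  0.2259] jaw 111.5 F [-0.  -0.2 -0.7] w 0.0876 j [-52.  21.   1.  -0. -70. -17.]
shift [-17.35 -42.95  55.38] turn -71.2
[[-0.   -0.93 -0.37]
 [ 0.   -0.37  0.93]
 [-1.    0.    0.  ]]
t 0.15 tcp [ 0.2476 -0.6276  0.2259] jaw 111.5 F [-0.  -0.2 -0.7] w 0.0876 j [-52.  21.   1.  -0. -70. -17.]
shift [ -1.05 -42.95  55.36] turn -71.2
t 0.15 tcp [ 0.2476 -0.6276  0.2259] jaw 111.5 F [-0.  -0.2 -0.7] w 0.0876 j [-52.  21.   1.  -0. -70. -17.]
shift [-17.41  -0.02  -0.03] turn -71.2
```

```bash
python3 -m handwheel '[-6,0,0,0, -12,0,0,-4, -17,-3,4,-10, -17.4,-6.8,8.8,-17, -17.4,-10.5,13.5,-24, -17.4,-14.2,18.3,-31, -17.4,-18,23.1,-38, -17.4,-21.7,27.9,-45, -17.4,-25.4,32.7,-52, -17.4,-29,37.4,-58]' 6.6
python3 - <<'E'
from h import *
go(.446,.045,.40,2.7);go(.446,.045,.237,2.7)
E
```

```text
time_s: 1.4
tcp_pos: [0.3801, -0.1717, 0.4007]
eef_rot: [-153.7, 90.0, 16.0]
contact_force: [1.9, -0.4, 0.6]
gripper_width: 0.0662
t 1.4 tcp [ 0.3801 -0.1717  0.4007] jaw 169.7 F [ 1.9 -0.4  0.6] w 0.0662 j [  3.  -9. -11.  -0. -88. -13.]
shift [  0.08 -22.49  -2.63] turn -13.0
t 1.4 tcp [ 0.3801 -0.1717  0.4007] jaw 169.7 F [ 1.9 -0.4  0.6] w 0.0662 j [  3.  -9. -11.  -0. -88. -13.]
shift [ 16.38 -22.49  -2.62] turn -13.0
```

```bash
python3 -m handwheel '[0,-4,-0.5,-3, 0,-9,-1,-6, 0,-14,-1.6,-9, 0,-19,-2.2,-12, 0,-22.4,-2.6,-13, 4,-22.4,-2.6,-13, 8.5,-22.4,-2.6,-13, 8.5,-22.4,-2.6,-13, 8.5,-22.4,-2.6,-13, 8.5,-22.4,-2.6,-13]'
python3 - <<'E'
from h import *
go(.446,.045,.237,2.7)
cap('side','s1.png');cap('top','t1.png')
E
```

```text
time_s: 2.65
tcp_pos: [0.4474, 0.0422, 0.3176]
eef_rot: [-161.7, 89.8, 20.8]
contact_force: [-0.3, 0.9, 0.8]
gripper_width: 0.0662
t 2.65 tcp [0.4474 0.0422 0.3176] jaw -177.5 F [-0.3  0.9  0.8] w 0.0662 j [ 31.  -4. -17.   0. -77. -28.]
shift [ 8.06 -0.28  0.15] turn -0.2
```

View pics/s1.png

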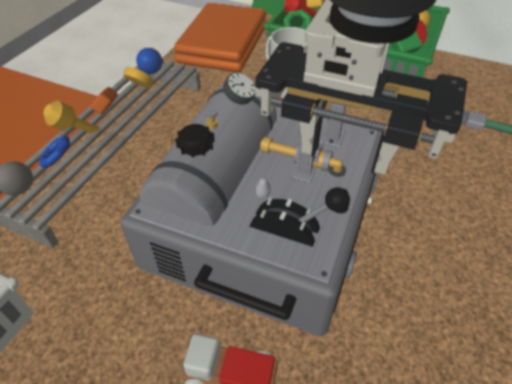

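View pics/t1.png

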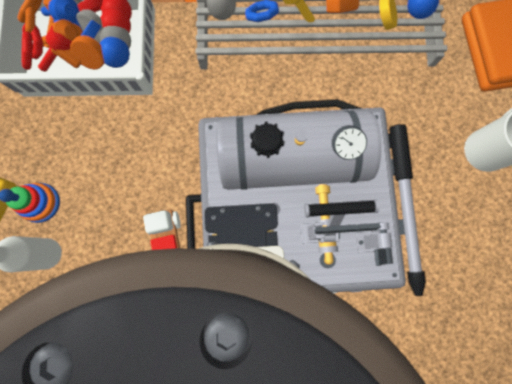

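```bash
python3 -m handwheel '[4,-0.3,0.15,0, 8,-0.3,0.15,0, 8,-0.3,0.15,0, 8,-0.3,0.15,0, 8,-0.3,0.15,0, 8,-0.3,0.15,0, 8,-0.3,0.15,0, 8,-0.3,0.15,0, 8,-0.3,0.15,0, 8,-0.3,0.15,0]' 2.4 10
python3 - <<'E'
from h import *
go(.512,.048,.260,2.7)
cap('side','s2.png')
E
```

```text
time_s: 4.0
tcp_pos: [0.4455, 0.0451, 0.2372]
eef_rot: [-166.6, 89.9, 15.9]
contact_force: [-3.0, -0.7, 6.6]
gripper_width: 0.031
t 4.0 tcp [0.4455 0.0451 0.2372] jaw -177.4 F [-3.  -0.7  6.6] w 0.031 j [ 31.  -2. -26.   0. -66. -29.]
shift [-2.26  0.   -6.66] turn -0.1
```

View pics/s2.png

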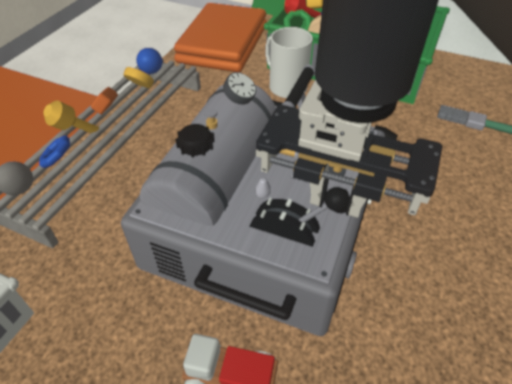

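```bash
python3 -m handwheel '[-0.5,0,-0.8,0, -0.9,0,-1.6,0, -1.25,0,-2.4,0, -1.55,0,-3.25,0, -1.8,0,-4.1,0, -1.95,0,-5,0, -2.05,0,-5.9,0, -2.1,0,-6.7,0, -2.1,0,-6.7,0, -2.1,0,-6.7,0]'
python3 - <<'E'
from h import *
go(.512,.048,.260,2.7)
cap('side','s3.png'); 
E
```

```text
time_s: 5.3
tcp_pos: [0.5124, 0.048, 0.2566]
eef_rot: [-174.7, 89.9, 7.9]
contact_force: [0.4, -1.7, 0.3]
gripper_width: 0.0311
t 5.3 tcp [0.5124 0.048  0.2566] jaw -177.5 F [ 0.4 -1.7  0.3] w 0.0311 j [ 27.   4. -17.   0. -69. -25.]
shift [-0.34 -0.01  0.04] turn -0.2
```

View pics/s3.png

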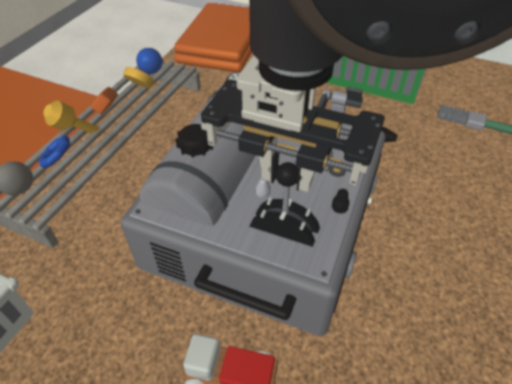

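```bash
python3 -m handwheel '[0,0,0,0, 0,0,0,0, 0,0,0,0, -3,0,0,0, -6,0,0,0, -10,0,0,-4, -12,0,0,-14, -12,0,0,-24, -12,0,0,-34, -12,0,0,-44]' 6.0
python3 - <<'E'
from h import *
go(.472,-.105,.38,92.7);go(.472,-.105,.266,92.7)
cap('side','s4.png'); cap('top','t4.png')
E
```

```text
time_s: 6.6
tcp_pos: [0.5117, 0.048, 0.3766]
eef_rot: [-151.3, 90.0, 75.6]
contact_force: [0.3, -0.2, 0.0]
gripper_width: 0.0598
t 6.6 tcp [0.5117 0.048  0.3766] jaw -133.1 F [ 0.3 -0.2  0. ] w 0.0598 j [ 27.   1.  -4.  -0. -84.  20.]
shift [-0.35  7.56 13.88] turn -45.8
t 6.6 tcp [0.5117 0.048  0.3766] jaw -133.1 F [ 0.3 -0.2  0. ] w 0.0598 j [ 27.   1.  -4.  -0. -84.  20.]
shift [11.05  7.56 13.88] turn -45.8
```

View pics/s4.png

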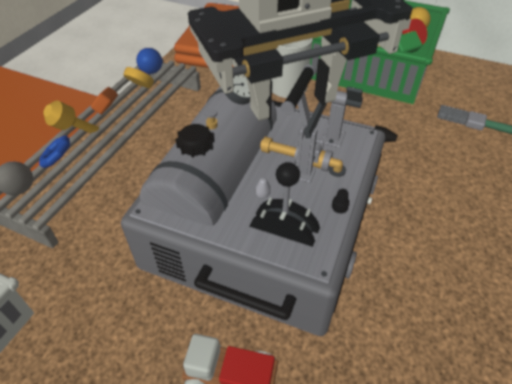

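```bash
python3 - <<'E'
from h import *
c=cams.capture('side'); im=c['image'].astype(int)
m=(im.max(2)<45).astype(np.uint8); m[:155]=0;m[192:]=0;m[:,:270]=0;m[:,306:]=0
ys,xs=np.nonzero(m); print(xs.mean(),ys.mean(),len(xs),plane(c,xs.mean(),ys.mean(),.27))
E
python3 -m handwheel '[0,0.8,1.5,-10, 0,2.2,4,-20, 0,4,7.2,-30, 0,5.8,10.6,-40, 0,7.5,13.8,-45.8, 3,7.5,13.8,-45.8, 3,7.5,13.8,-45.8, 3,7.5,13.8,-45.8, 3,7.5,13.8,-45.8, 3,7.5,13.8,-45.8]' 0
python3 - <<'E'
from h import *
go(.472,-.105,.266,92.7)
cap('side','s5.png')
E
```

```text
287.6044568245125 174.06128133704735 359 [0.51220852 0.04866798 0.27      ]
time_s: 8.0
tcp_pos: [0.4716, -0.1035, 0.3472]
eef_rot: [91.6, 89.9, 3.9]
contact_force: [-0.3, 0.9, 0.5]
gripper_width: 0.0009
t 8.0 tcp [ 0.4716 -0.1035  0.3472] jaw -87.7 F [-0.3  0.9  0.5] w 0.0009 j [ 11.  -1. -11.   0. -81.  81.]
shift [8.12 0.02 0.15] turn -0.4
```

View pics/s5.png

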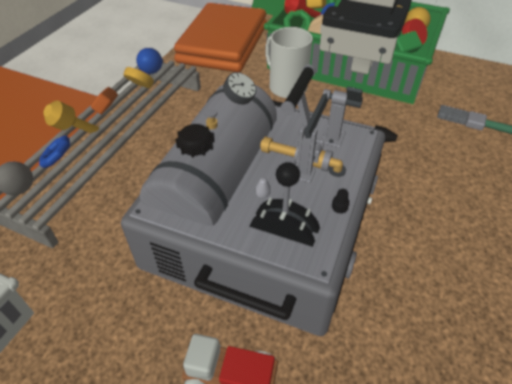

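```bash
python3 -m handwheel '[4,0,0,0, 8.1,0,0,-0.4, 8.1,0,0,-0.4, 8.1,0,0,-0.4, 8.1,0,0,-0.4, 8.1,0,0,-0.4, 8.1,0,0,-0.4, 8.1,0,0,-0.4, 8.1,0,0,-0.4, 8.1,0,0,-0.4]'
python3 - <<'E'
from h import *
go(.472,-.174,.266,92.7)
c=cap('side','s6.png');d=cap('top','t6.png')
print(proj(c,sensors.get_state()['tcp_pos']))
a=cv2.imread('pics/s6.png')[30:220,230:450]; cv2.imwrite('pics/s6z.png',cv2.resize(a,None,fx=3,fy=3,interpolation=cv2.INTER_CUBIC))
E
```

```text
time_s: 9.3
tcp_pos: [0.4713, -0.1039, 0.2655]
eef_rot: [-77.9, 90.0, -165.2]
contact_force: [0.0, 0.1, 0.1]
gripper_width: 0.0006
t 9.3 tcp [ 0.4713 -0.1039  0.2655] jaw -87.3 F [0.  0.1 0.1] w 0.0006 j [ 11.   1. -19.   0. -70.  82.]
shift [-0.05 -0.26  7.01] turn 0.0
[352.0019391  116.11709717]
```

View pics/s6z.png

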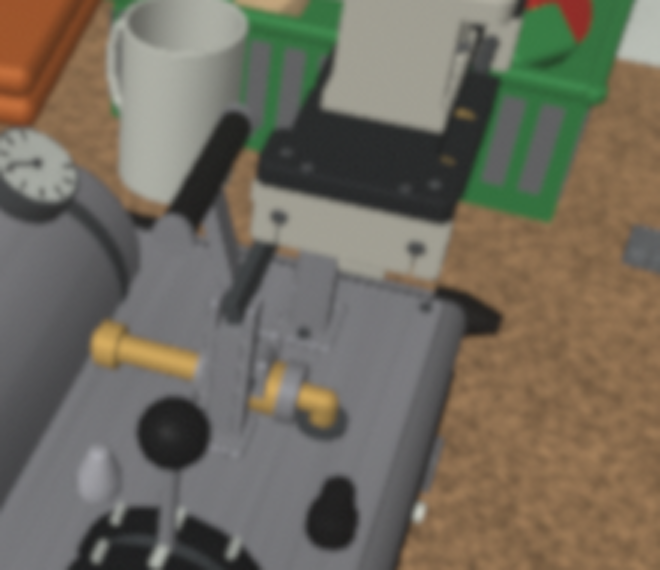

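```bash
python3 -m handwheel '[0,0,1,0, 0,0,2,0, 0,0,2.8,0, 0,0,3.6,0, 0,0,4.4,0, 0,0,5.1,0, 0,0,5.7,0, 0,0,6.2,0, 0,0,6.6,0, 0,0,6.6,0]'
python3 - <<'E'
from h import *
go(.472,-.177,.266,92.7)
c=cap('side','s7.png');d=cap('top','t7.png')
a=cv2.imread('pics/s7.png')[10:200,230:450]; cv2.imwrite('pics/s7z.png',cv2.resize(a,None,fx=3,fy=3,interpolation=cv2.INTER_CUBIC))
E
```

```text
time_s: 10.65
tcp_pos: [0.4742, -0.1705, 0.2656]
eef_rot: [-34.8, 89.9, -122.1]
contact_force: [-0.6, 0.4, -0.3]
gripper_width: 0.0005
t 10.65 tcp [ 0.4742 -0.1705  0.2656] jaw -87.3 F [-0.6  0.4 -0.3] w 0.0005 j [  3.   3. -17.   0. -70.  90.]
shift [-0.04 -0.25  0.64] turn 0.0
```

View pics/s7z.png

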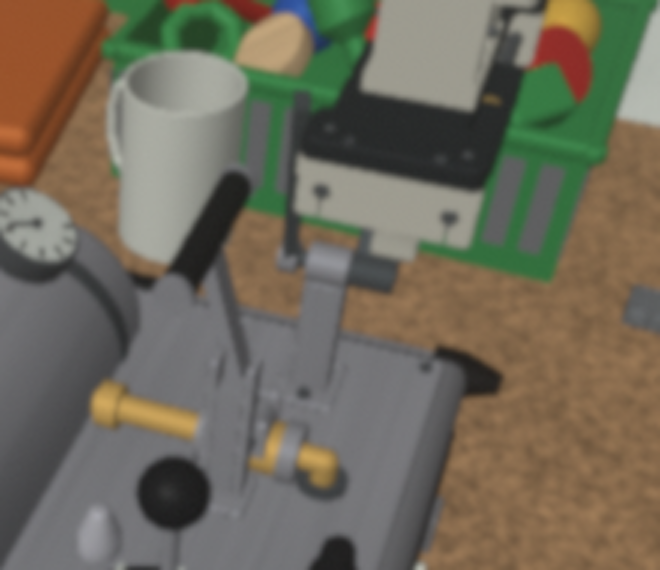

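View pics/t7.png

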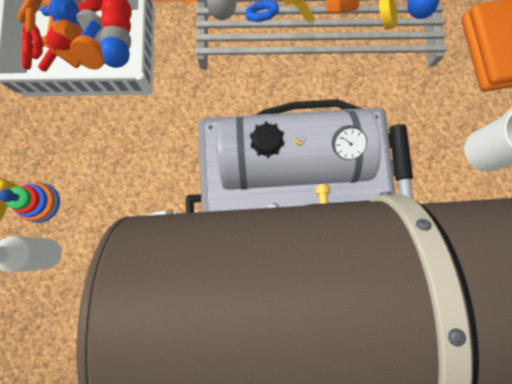

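```bash
python3 -m handwheel '[0,0,0.1,0, 0,0,0.2,0, 0,0,0.3,0, 0,0,0.4,0, 0,0,0.5,0, 0,0,0.5,0, 0,0,0.5,0, 0,0,0.5,0, 0,0,0.5,0, 0,0,0.5,0]'
python3 - <<'E'
from h import *
go(.472,-.177,.266,92.7)
c=cap('side','s8.png')
a=cv2.imread('pics/s8.png')[10:200,230:450]; cv2.imwrite('pics/s8z.png',cv2.resize(a,None,fx=3,fy=3,interpolation=cv2.INTER_CUBIC))
E
```

```text
time_s: 12.0
tcp_pos: [0.4747, -0.1748, 0.2656]
eef_rot: [31.5, 90.0, -55.8]
contact_force: [0.1, 1.1, -0.1]
gripper_width: 0.0004
t 12.0 tcp [ 0.4747 -0.1748  0.2656] jaw -87.3 F [ 0.1  1.1 -0.1] w 0.0004 j [  2.   3. -17.   0. -70.  91.]
shift [-0.04 -0.28  0.2 ] turn 0.0
```

View pics/s8z.png

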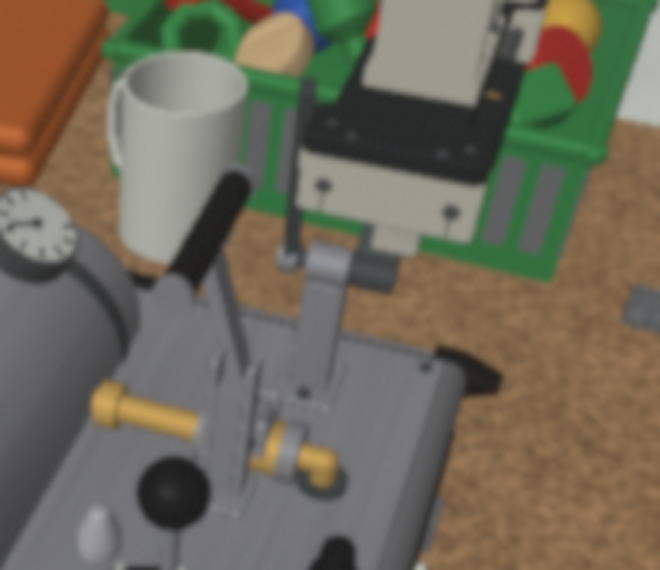

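```bash
python3 - <<'E'
from h import *
c=cams.capture('side')
for a in [1.2,1.3,1.4,1.5,1.6]:
    p=np.array([.529,-.167+.106*np.cos(a),.246+.106*np.sin(a)]); print(a,(proj(c,p)-[230,10])*3)
E
```

```text
1.2 [287.79042124 121.66264379]
1.3 [295.3851368  104.88201496]
1.4 [302.8071737   90.00937426]
1.5 [309.95463574  77.21486204]
1.6 [316.73499348  66.6232082 ]
```

```bash
python3 -m handwheel '[0,0,0.1,0, 0,0,0.2,0, 0,0,0.3,0, 0,0,0.3,0, 0,0,0.3,0, 0,0,0.3,0, 0,0,0.3,0, 0,0,0.3,0, 0,0,0.3,0, 0,0,0.3,0]'
python3 - <<'E'
from h import *
go(.472,-.13,.266,92.7)
c=cap('side','s9.png')
a=cv2.imread('pics/s9.png')[10:200,230:450]; cv2.imwrite('pics/s9z.png',cv2.resize(a,None,fx=3,fy=3,interpolation=cv2.INTER_CUBIC))
E
```

```text
time_s: 13.35
tcp_pos: [0.4748, -0.1778, 0.2656]
eef_rot: [-50.0, 90.0, -137.3]
contact_force: [0.6, 1.1, 0.8]
gripper_width: 0.0003
t 13.35 tcp [ 0.4748 -0.1778  0.2656] jaw -87.3 F [0.6 1.1 0.8] w 0.0003 j [  2.   3. -17.   0. -70.  91.]
shift [-0.04 -0.05 -4.79] turn 0.0
```

View pics/s9z.png

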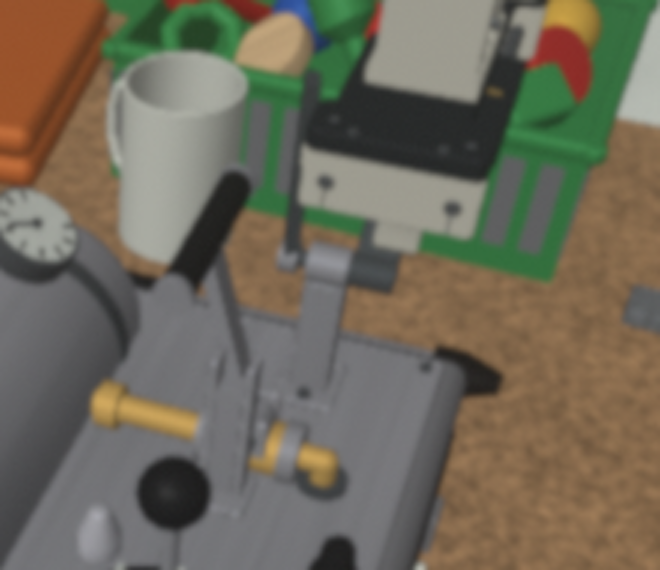

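```bash
python3 -m handwheel '[0,0,0.1,0, 0,0,0.2,0, 0,0,0.3,0, 0,0,0.3,0, 0,0,0.3,0, 0,0,0,0, 0,0,-1.5,0, 0,0,-3,0, -3,0,-3,0, -6,0,-3,0]'
python3 - <<'E'
from h import *
go(.554,-.061,.42,2.7)
c=cap('side','s10.png')
a=cv2.imread('pics/s10.png')[10:200,230:450]; cv2.imwrite('pics/s10z.png',cv2.resize(a,None,fx=3,fy=3,interpolation=cv2.INTER_CUBIC))
E
```

```text
time_s: 14.65
tcp_pos: [0.4732, -0.1467, 0.3263]
eef_rot: [-80.2, 90.0, -167.4]
contact_force: [0.2, -0.6, 0.1]
gripper_width: 0.0006
t 14.65 tcp [ 0.4732 -0.1467  0.3263] jaw -87.2 F [ 0.2 -0.6  0.1] w 0.0006 j [  6.   0. -12.   0. -78.  87.]
shift [-9.37  8.49 -8.16] turn -89.9
```

View pics/s10z.png

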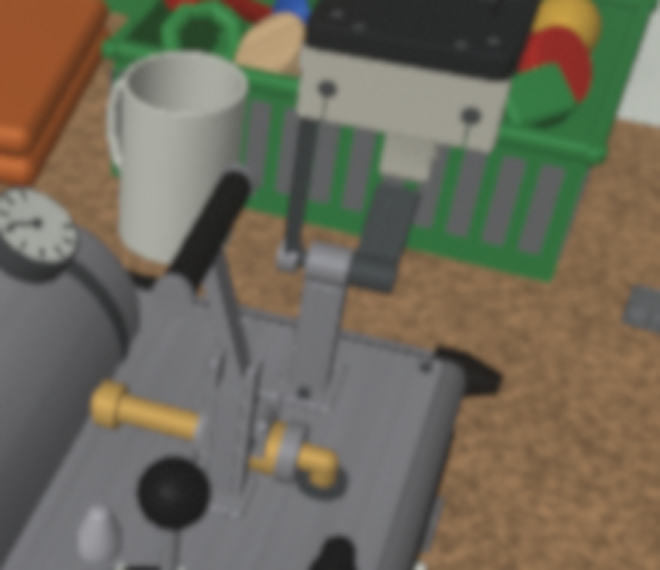

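```bash
python3 -m handwheel '[-5,0,0,3, -9.4,0,0,10, -9.4,1,-1,20, -9.4,2.5,-2.5,30, -9.4,4,-4,40, -9.4,5.5,-5.5,50, -9.4,7,-7,60, -9.4,8.2,-8.1,70, -9.4,8.2,-8.1,80, -9.4,8.2,-8.1,90]' 5.0
python3 - <<'E'
from h import *
go(.551,-.061,.281,2.7)
E
```

```text
time_s: 15.95
tcp_pos: [0.5514, -0.0618, 0.4193]
eef_rot: [8.6, 90.0, -169.0]
contact_force: [0.1, -0.3, -0.5]
gripper_width: 0.0503
t 15.95 tcp [ 0.5514 -0.0618  0.4193] jaw -177.5 F [ 0.1 -0.3 -0.5] w 0.0503 j [ 14.   5.   5.  -0. -90. -11.]
shift [13.83 -0.08  0.03] turn -0.2
```

```bash
python3 -m handwheel '[4,0,0,0, 8,0,0,0, 11,0,0,0, 12.5,0,0,0, 13.8,0,0,0, 13.8,0,0,0, 13.8,0,0,0, 13.8,0,0,0, 13.8,0,0,0, 13.8,0,0,0]'
python3 - <<'E'
from h import *
go(.463,-.065,.272,2.7)
c=cap('side','s11.png')
a=cv2.imread('pics/s11.png')[10:200,230:450]; cv2.imwrite('pics/s11z.png',cv2.resize(a,None,fx=3,fy=3,interpolation=cv2.INTER_CUBIC))
E
```

```text
time_s: 17.2
tcp_pos: [0.5515, -0.063, 0.2818]
eef_rot: [-168.9, 90.0, 13.9]
contact_force: [-1.0, 0.9, 0.3]
gripper_width: 0.05
t 17.2 tcp [ 0.5515 -0.063   0.2818] jaw -177.3 F [-1.   0.9  0.3] w 0.05 j [ 14.   7. -10.  -0. -73. -11.]
shift [ 0.97 -0.22  8.85] turn 0.0
```

View pics/s11z.png

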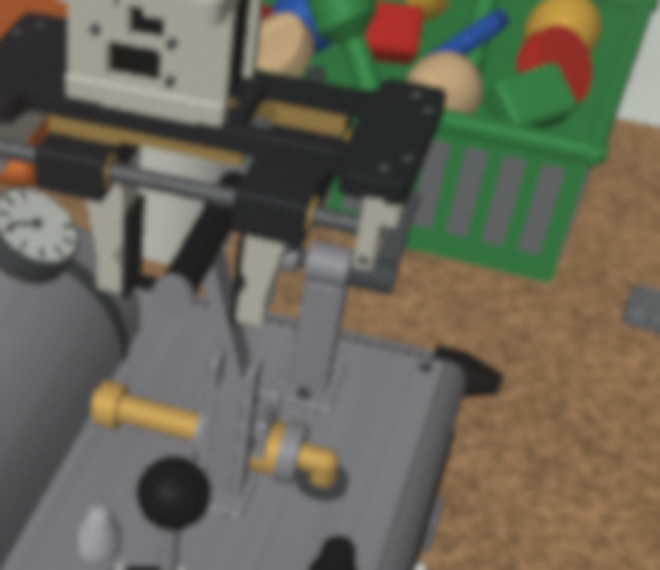

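```bash
python3 -m handwheel '[0,0,0,0, 0,0,0,0, 0,0,0,0, 0,0,0,0, 0,0,0,0, 0,0,0,0, 0,0,0,0, 0,0,0,0, 0,0,0,0, 0,0,0,0]' 1.0 35
python3 - <<'E'
from h import *
go(.463,-.065,.272,2.7)
import math
for a in np.arange(0.1,.85,.1): print(round(a,1),'z',round(11.5*(math.sin(.3)-math.sin(.3-a)),2),'x',round(-11.5*(math.cos(.3-a)-math.cos(.3)),2))
E
```

```text
time_s: 18.5
tcp_pos: [0.5506, -0.0631, 0.2815]
eef_rot: [-0.2, 89.9, -177.4]
contact_force: [-5.8, 0.4, 2.6]
gripper_width: 0.0169
t 18.5 tcp [ 0.5506 -0.0631  0.2815] jaw -177.3 F [-5.8  0.4  2.6] w 0.0169 j [ 14.   7. -10.  -0. -73. -11.]
shift [ 0.96 -0.22  8.76] turn 0.0
0.1 z 1.11 x -0.28
0.2 z 2.25 x -0.46
0.3 z 3.4 x -0.51
0.4 z 4.55 x -0.46
0.5 z 5.68 x -0.28
0.6 z 6.8 x -0.0
0.7 z 7.88 x 0.39
0.8 z 8.91 x 0.89
```

```bash
python3 -m handwheel '[-0.28,0,1.1,0, -0.46,0,2.25,0, -0.51,0,3.4,0, -0.46,0,4.55,0, -0.28,0,5.7,0, 0,0,6.8,0, 0.2,0,7.4,0, 0.39,0,7.9,0, 0.65,0,8.4,0, 0.85,0,8.8,0]'
python3 - <<'E'
from h import *
go(.463,-.065,.272,2.7)
c=cap('side','s12.png');c=cap('top','t12.png')
a=cv2.imread('pics/s12.png')[10:210,200:440]; cv2.imwrite('pics/s12z.png',cv2.resize(a,None,fx=3,fy=3,interpolation=cv2.INTER_CUBIC))
E
```

```text
time_s: 19.75
tcp_pos: [0.4686, -0.0666, 0.2769]
eef_rot: [-179.3, 89.2, 3.5]
contact_force: [7.7, 1.2, 10.4]
gripper_width: 0.0172
t 19.75 tcp [ 0.4686 -0.0666  0.2769] jaw -177.2 F [ 7.7  1.2 10.4] w 0.0172 j [ 16.  -1. -20.   0. -71. -13.]
shift [ 0.48 -0.19  0.56] turn 0.1
```

View pics/s12z.png

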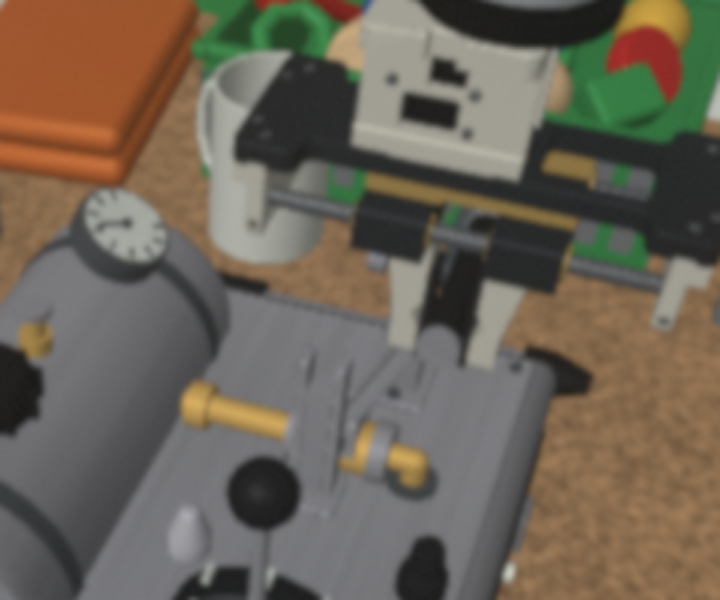

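View pics/t12.png

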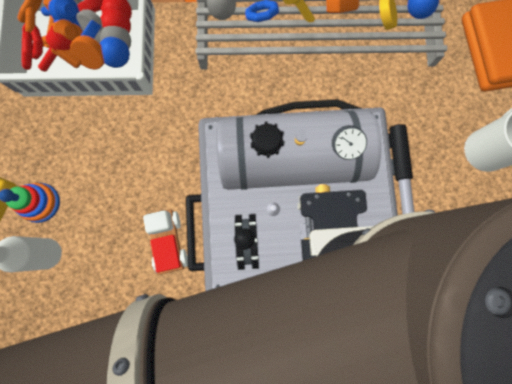

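```bash
python3 -m handwheel '[0,0,0.1,0, 0.1,0,0.3,0, 0.2,0,0.5,0, 0.2,0,0.6,0, 0.2,0,0.6,0, 0.2,0,0.6,0, 0.2,0,0.6,0, 0.2,0,0.6,0, 0.2,0,0.6,0, 0.2,0,0.6,0]'
python3 - <<'E'
from h import *
go(.463,-.065,.272,2.7)
c=cap('side','s13.png')
a=cv2.imread('pics/s13.png')[0:200,200:440]; cv2.imwrite('pics/s13z.png',cv2.resize(a,None,fx=3,fy=3,interpolation=cv2.INTER_CUBIC))
E
```

```text
time_s: 21.1
tcp_pos: [0.4628, -0.0669, 0.2744]
eef_rot: [-178.7, 89.2, 4.1]
contact_force: [9.7, 0.7, 5.9]
gripper_width: 0.017
t 21.1 tcp [ 0.4628 -0.0669  0.2744] jaw -177.2 F [9.7 0.7 5.9] w 0.017 j [ 16.  -2. -20.   0. -71. -13.]
shift [ 0.24 -0.18 -0.02] turn 0.1
```

View pics/s13z.png

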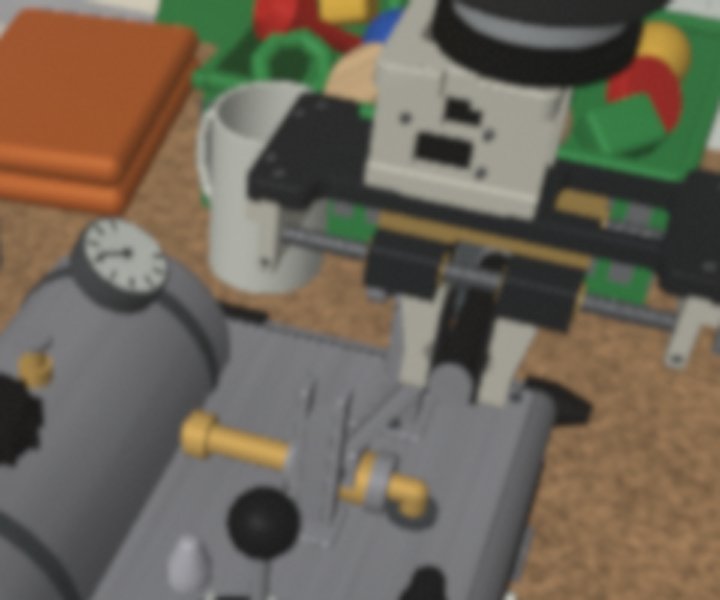

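```bash
python3 -m handwheel '[0.1,0,0.1,0, 0.1,0,0.2,0, 0.2,0,0.3,0, 0.2,0,0.3,0, 0.2,0,0.3,0, 0.2,0,0.3,0, 0.2,0,0.3,0, 0.2,0,0.3,0, 0.2,0,0.3,0, 0.2,0,0.3,0]'
python3 - <<'E'
from h import *
go(.463,-.065,.272,2.7)
c=cap('wrist','w14.png');c=cap('side','s14.png')
print(plane(c,350,126.7,.291))
im=c['image'].astype(int)
m=(im.max(2)<45).astype(np.uint8); m[:155]=0;m[192:]=0;m[:,:270]=0;m[:,306:]=0
ys,xs=np.nonzero(m); print('knob',xs.mean(),ys.mean(),len(xs),plane(c,xs.mean(),ys.mean(),.27))
E
```

```text
time_s: 22.4
tcp_pos: [0.4616, -0.0669, 0.2736]
eef_rot: [-179.5, 89.0, 3.3]
contact_force: [14.1, 0.3, 8.0]
gripper_width: 0.0169
t 22.4 tcp [ 0.4616 -0.0669  0.2736] jaw -177.2 F [14.1  0.3  8. ] w 0.0169 j [ 16.  -2. -21.   0. -70. -13.]
shift [ 0.16 -0.18 -0.14] turn 0.1
[ 0.46219802 -0.04819932  0.291     ]
knob 287.64325842696627 174.10955056179776 356 [0.51213203 0.04872706 0.27      ]
```

View pics/w14.png

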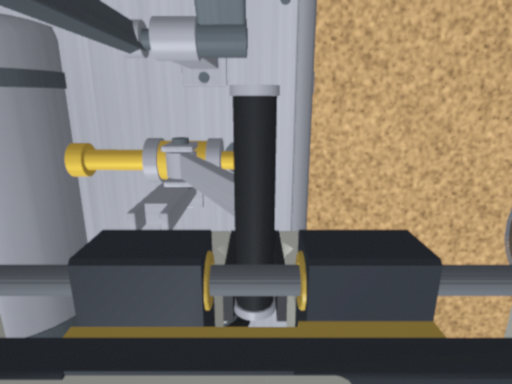

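View pics/s14.png

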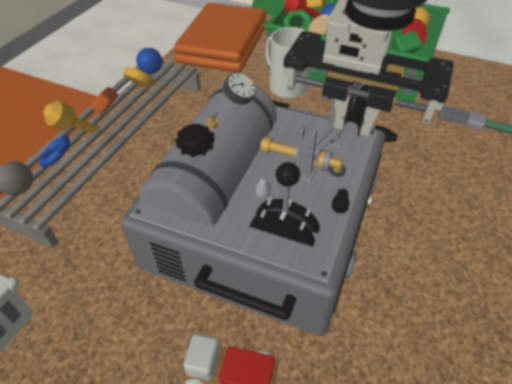

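```bash
python3 -c "
from plant import workorder; print(workorder.close_job())"
```

```text
the job is handed in; nothing more can be done
None
```

I did all three steps in order and handed the job in at about 22 s, with the vent lever still gripped at its front stop. No verdict was reported.

- **Flow lever:** I pinched the ball knob and carried it along its arc to upright. In the last side picture the knob sits at x = 0.512, straight above the half mark, which I also measured at x = 0.512.
- **Safety catch:** I pushed the paddle to the right with closed fingers. The camera put it at about 1.5 rad or a little more, and I then pushed another 3 mm. The force stayed at about 1 N, so I never clearly felt its stop. The wrist picture shows the tongue still up while the vent lever is held.
- **Vent lever:** I gripped the left half of the crossbar at 35 N and pulled it 89 mm to the front, about 0.8 rad. On the last 3 mm command it moved only 1.2 mm and the force rose to 14 N along x. That, and the left end of the bar seen at x = 0.462, agree with it being at the stop.
- **Toys and cleaning things:** None looked moved in the pictures I took. I did not measure their positions against the start.

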